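# Check a spindle's thread with a pitch leaf

## Task

Check the lift spindle's thread with the pitch gauge: take the leaf with the blue grip out of its slot in the wooden rack and feel it into the thread, near the middle of the spindle, until its teeth drop fully home and it sits upright and flat along the spindle. To make sure that it sits flat, press it down there steadily with 5 to 10 N for a full second, never pushing it against the spindle with more than 20 N. Then put it back upright, fully down in the slot it came from, let go, and leave the other leaves, the jar and the nut where they are.

Things in the scene. Friction and masses are not known exactly. Their poses are not given: they have to be found in the camera images.
- blue_grip (a point): Centre of the blue plastic grip of the 8 mm pitch leaf: grip 14 mm thick (its x), 44 mm long (its y), 28 mm high, to be pinched across its thickness. The leaf is 58 mm high in all; the tooth tips lie 44 mm below this point. x, y, z as for the leaf.
- blue_leaf: The leaf with the blue grip, about 75 g: steel blade 3 mm thick (x), 60 mm long (y), teeth down; 7 teeth at 8 mm pitch along y, 4 mm high, 2.2 mm wide at the tip, 4.3 mm at the root, flanks 15 deg; the blade edge between the teeth is flat. Origin: middle of the tooth-tip line, under the middle tooth; z up. Either way round fits.
- cradle: Fixed grey base plate 100 x 310 x 15 mm with two steel V-blocks and stirrup clamps (34 mm long along y, at y = -123 and +123 mm, up to 114 mm high) holding the spindle along its y, axis 62 mm up. Origin: centre of the plate's underside. The spindle is clamped fast and counts as part of the cradle.
- thread_mid (a point): Point on the spindle's axis midway between the V-blocks; y along the axis, z up. Thread 28 mm outside diameter, 8 mm pitch, 200 mm long; crests 2.9 mm wide, grooves 5.1 mm wide at the mouth, 4.5 mm deep. Where the grooves lie along y is not given and differs each time. blue_grip is 58 mm above this point with the tooth tips on the crests, 54 mm fully home.
- rack: Fixed wooden rack 60 (x) x 250 (y) x 30 mm (z), origin at the centre of its underside, three slots in a row along y at -80, 0 and +80 mm, each 5 mm (x) by 65 mm (y), 16 mm deep, mouths chamfered 2 mm. Each leaf stands in one, teeth down, grip centre 58 mm above the rack's underside; the order of colours changes.
- yellow_grip (a point): Centre of the yellow grip of a second leaf (6 mm pitch), same outside sizes, standing in the rack; leave it.
- white_grip (a point): Centre of the white grip of a third leaf (5 mm pitch), same outside sizes, standing in the rack; leave it.
- jar_mid (a point): White plastic jar with a blue cap, 62 mm diameter, 85 mm high, on the bench; this point is its middle, 42 mm up. Leave it.
- nut_mid (a point): Bronze-coloured plain round spindle nut, 46 mm diameter, 40 mm high, on the bench; this point is its middle, 20 mm up. Leave it.
Not all that is in view belongs to the job. Leave any black, red or turquoise look-alike of the blue_leaf alone.

How it is judged:
On the way:
1. the blue leaf sits fully home (within 0.8 mm), upright and flat in the thread near its middle, pressed down with 4 to 15 N for 0.8 s (z of blue_grip in the frame of thread_mid below 0.0548 m and x of blue_grip in the frame of thread_mid between -0.004 and 0.004 m and y of blue_grip in the frame of thread_mid between -0.045 and 0.045 m and angle between blue_leaf's own z axis and vertical below 0.05 rad and angle between the y axis of blue_leaf and the y axis of thread_mid, either way round below 0.09 rad and contact force between blue_leaf and cradle between 4 and 15 N), for 0.8 s.
At the end, for the whole second after the job is handed in: The blue leaf stands in the slot it came from, fully down (grip centre within 10 mm of where it started and at most 2.5 mm too high), within 0.2 rad of upright, at rest and let go (distance of blue_grip from where it was at the start of the episode below 0.01 m and z of blue_grip in the frame of rack below 0.0605 m and angle between blue_leaf's own z axis and vertical below 0.2 rad and linear speed of blue_leaf below 0.02 m/s and contact force between the fingers and blue_leaf below 0.1 N); the robot touches nothing.
It fails at once if the leaf is pushed against the spindle or its cradle with more than 20 N (contact force between blue_leaf and cradle above 20 N).
It fails at once if another leaf is moved by more than 10 mm (distance of any of yellow_grip, white_grip from where it was at the start of the episode above 0.01 m).
It fails at once if the jar or the nut is moved by more than 15 mm (distance of any of jar_mid, nut_mid from where it was at the start of the episode above 0.015 m).
It also fails if it takes over 69 s, if anything falls off the work surface, if the arm or the gripper's body presses on something with over 40 N, if the wrist force passes 120 N, or if a joint passes its speed limit or range.

## Robot

A 7-joint arm with a two-finger parallel gripper is mounted at the origin on the work surface. World frame = base frame: x ahead of the robot, y to its left, z up, the work surface at z = 0. Lengths are in m, angles in rad, forces in N, time in s.
With the tool pointing down it reaches from about 0.425 to 0.925 m from the base axis. Payload 6.8 kg.
Tool frame: the origin (TCP) lies midway between the tips of the shut fingers; the grasp point (between the pads) lies 19 mm behind it; z points along the fingers, x is the direction in which the jaws open and shut, and the axes are right-handed (so a half turn about z gives the same grasp; the last joint's range is limited). The gripper opens to 85 mm and grips with 20 to 120 N. Pads are 22 mm wide; open, the fingers measure 114 mm over their backs; the gripper's body (76 mm by 85 mm) begins 54 mm behind the grasp point. The pads swing forward as they close: fully open they stand 13 mm farther back than shut.
Start: joints at [1.05, 0.477, 0.022, 1.555, -0.011, 1.109, -0.083], TCP at [0.271, -0.618, 0.231] pointing down, gripper open.
Joint ranges: [-2.96, 2.96], [-0.34, 2.1], [-1.41, 1.46], [0.24, 2.44], [-1.37, 4.51], [0.17, 1.92], [-2.96, 2.96]. Speed limits (rad/s): [2.39, 2.39, 3.14, 3.14, 3.14, 3.14, 3.14].

## Interface

Orientations are given as a rotation vector (axis times angle).
In Python, from bench import r gives the robot as it stands. The module is installed in compiled form; this text tells all that it offers.
- The arm moves only by the shell command python3 -m pendant 'ROWS' [OPENING] [FORCE]. ROWS is text: rows parted by semicolons, each of 4 numbers parted by spaces: the shift along the tool's x, y, z in cm, then the turn about the tool's z in degrees. A call has 1 to 8 rows; each row shifts and turns the pose as measured when the row begins, along the tool's axes as they then stand; what a row does not reach is not made up. A row lasts 1/12 s, in which the tool goes at most 41.7 mm and 7.16 degrees, less where a joint would pass 70% of its speed; a pose out of reach is approached as far as the arm can. A call with a gripper value outside its range is refused whole. OPENING is the closure in counts, from 0 (fully open) to 255 (shut), set as the call begins (- or left out, the last holds). The fingers move at their own pace and stop on an object; FORCE is the grip in N (left out, the last holds). Time passes only in rows, so rows that do not move let the fingers close. It gives the time, the measured TCP pose, the force and the opening at its end, in the units of the state.
- r.get_obs(): the state, without advancing time (a new reading comes with each control period).
- r.grab_frame(name): name is "side" or "top"; returns a dict with "color" (480x640x3 uint8, red, green, blue), "fx", "fy", "cx", "cy" (pixels), "dist_coeffs" ([k1, k2, p1, p2, k3] as OpenCV has them; the pictures are not rectified), "R" (3x3) and "t" (3): a world point X has camera coordinates R X + t. Camera axes: x right, y down, z forward; pixel columns grow to the right and rows downward; lengths in m; the calibration is good to about 2 mm. A picture is of the moment at which its call begins. There is no depth.
- r.hand_in(): hands the job in, once; it reports no verdict.
The state is a dict: "clock": time; "joints": joint angles; "qvel": joint speeds; "tau": joint torques, N m; "tcp_pos": TCP position; "orientation": TCP orientation; "contact_force": force on the tool from outside, world axes, zero at the start; "moment": the same for the moment, N m; "grip_width": finger opening in m.
Only numpy, scipy, OpenCV 4.12 (cv2) and the standard library are available. Lean on these libraries where they do the work, as an engineer would, in place of code of your own. Each camera call takes 0.05 s, during which the arm holds its last target.

## Working session

There is one attempt and no reset: what is moved stays moved. The work goes in short steps, Python scripts to look and compute and a shell command to move; the robot and the scene stay as the last step left them, time stands still between calls to the robot, and variables do not carry over. Pictures are saved under pics/ and viewed, and the job is handed in when it is done.

```bash
mkdir -p pics; cat > h.py <<'E'
import cv2,numpy as np
from bench import r
def grab(n,f):
    d=r.grab_frame(n); cv2.imwrite('pics/'+f+'.png',d['color'][:,:,::-1])
    import pickle; pickle.dump(d,open('pics/'+f+'.pkl','wb')); return d
E
python3 - <<'E'
from h import *
print(r.get_obs())
for n in('side','top'):
    d=grab(n,n+'0'); print({k:v for k,v in d.items() if k!='color'})
E
```

```text
{'clock': 0.0, 'joints': array([ 1.04989289,  0.47782077,  0.02233844,  1.55645198, -0.01150022,
        1.10927448, -0.08313316]), 'qvel': array([-0.0008352 , -0.00028875, -0.00081803, -0.00025699, -0.0008437 ,
       -0.00135073,  0.00076897]), 'tau': array([-8.73510326e-04, -5.96458912e+01,  1.60777666e+00, -2.81199950e+01,
        1.24510902e-02,  9.35838092e-03, -1.28844255e-05]), 'tcp_pos': array([ 0.27054812, -0.6177684 ,  0.2303116 ]), 'orientation': array([-2.62880236e+00,  1.71855999e+00,  2.51055204e-03]), 'contact_force': array([-0.12624299, -1.01552251, -0.12530687]), 'moment': array([ 0.02286902,  0.00969836, -0.02806482]), 'grip_width': 0.08550188708220294}
{'fx': 449.4947574625702, 'fy': 449.4947574625702, 'cx': 324.598261974048, 'cy': 237.4801321635196, 'dist_coeffs': array([-0.09680366,  0.        ,  0.        ,  0.        ,  0.        ]), 'R': array([[-0.74593499, -0.66601705,  0.00151087],
       [-0.39295891,  0.43827771, -0.80839096],
       [ 0.53773998, -0.60360081, -0.58864401]]), 't': array([0.48548225, 0.29410564, 0.68240093])}
{'fx': 538.3497617684014, 'fy': 538.3497617684014, 'cx': 322.8871725943045, 'cy': 251.76007423523495, 'dist_coeffs': array([-0.11522742,  0.        ,  0.        ,  0.        ,  0.        ]), 'R': array([[-0.01116479, -0.99983421,  0.01438399],
       [-0.9895758 ,  0.00898245, -0.14373259],
       [ 0.14357956, -0.01583879, -0.98951202]]), 't': array([0.05768619, 0.60073627, 1.22292204])}
```

```bash
ls -la .
```

```text
total 16
drwxr-xr-x  3 agent agent 4096 Dec  6 20:59 .
drwxr-xr-x 23 root  root  4096 Dec  6 20:59 ..
-rw-r--r--  1 agent agent  204 Dec  6 20:59 h.py
drwxr-xr-x  2 agent agent 4096 Dec  6 20:59 pics
```

View pics/top0.png

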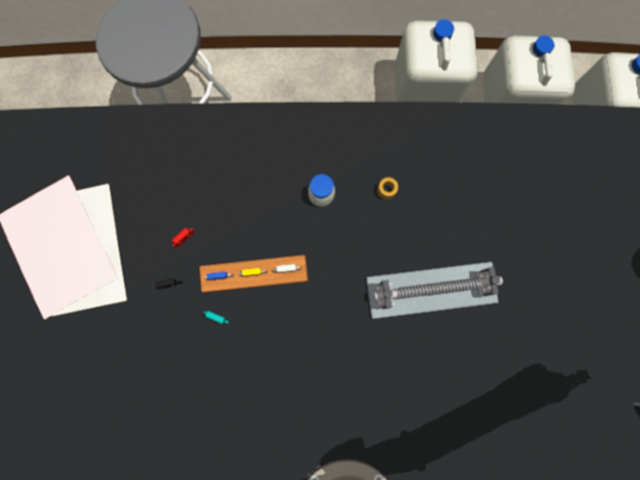

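View pics/side0.png

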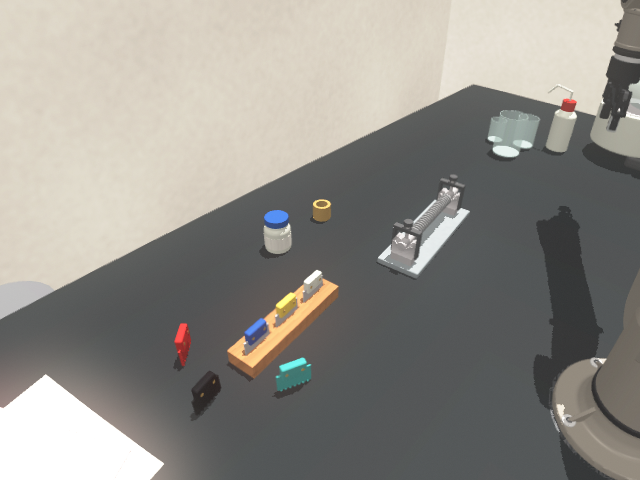

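The top view shows the blue leaf at about (217,276), at the left end of the rack. Yellow is at (252,272) and white at (287,268). The spindle runs from (390,293) to (490,283). The side view shows the blue grip at about (256,332). I'll enlarge these areas.

```bash
python3 - <<'E'
import cv2
a=cv2.imread('pics/top0.png');b=cv2.imread('pics/side0.png')
def c(im,x,y,w,h,s,n): cv2.imwrite('pics/'+n,cv2.resize(im[y:y+h,x:x+w],None,fx=s,fy=s,interpolation=cv2.INTER_CUBIC))
c(a,195,250,120,45,6,'c1.png');c(a,360,255,150,70,5,'c2.png');c(b,225,260,120,115,5,'c3.png');c(b,375,170,100,105,5,'c4.png')
E
```

```text
(no output)
```

View pics/c1.png

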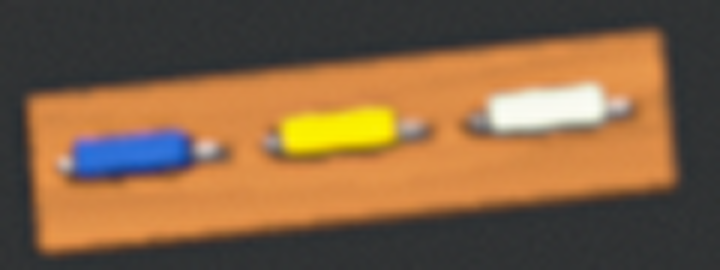

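View pics/c2.png

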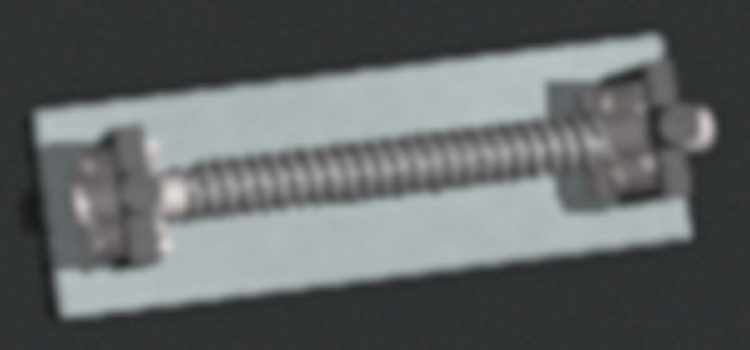

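View pics/c3.png

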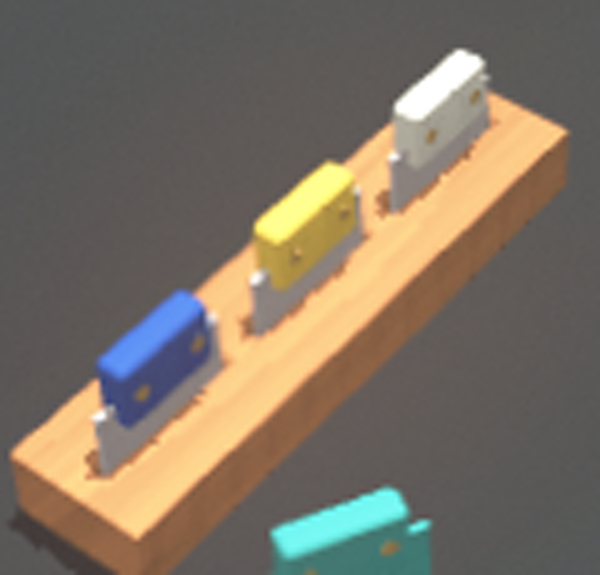

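View pics/c4.png

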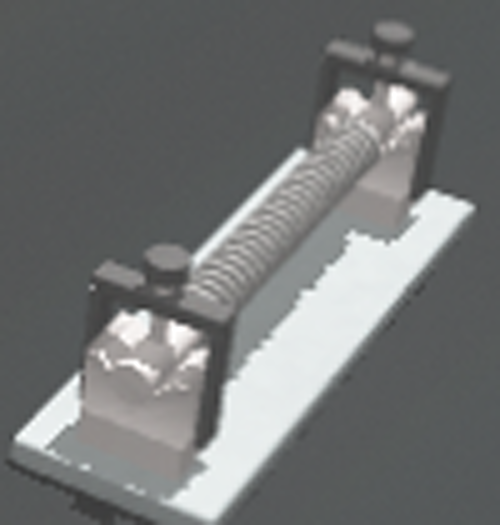

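The crops give clear corners for the rack top and the cradle plate, so I'll fit planar poses to them.

```bash
cat > fit.py <<'E'
from h import *
import pickle
from scipy.optimize import least_squares
T=pickle.load(open('pics/top0.pkl','rb'));S=pickle.load(open('pics/side0.pkl','rb'))
def proj(d,X):
    K=np.array([[d['fx'],0,d['cx']],[0,d['fy'],d['cy']],[0,0,1]])
    return cv2.projectPoints(np.float64(X).reshape(-1,1,3),cv2.Rodrigues(d['R'])[0],d['t'],K,d['dist_coeffs'])[0].reshape(-1,2)
def px(c,s,o): return (np.array(c)+.5)/s-.5+np.array(o)
def W(p,L):
    c,s=np.cos(p[2]),np.sin(p[2]); L=np.array(L)
    return np.c_[p[0]+c*L[:,0]-s*L[:,1],p[1]+s*L[:,0]+c*L[:,1],L[:,2]]
def fit(obs,p0):
    f=lambda p:np.concatenate([(proj(d,W(p,L))-uv).ravel() for d,L,uv in obs])
    s=least_squares(f,p0); return s.x,f(s.x)
if __name__=='__main__':
    z=.03;a=[.03,.125,z];b=[.03,-.125,z];c=[-.03,-.125,z];d=[-.03,.125,z]
    ot=(T,[a,b,c,d],px([(26,95),(660,30),(677,187),(40,252)],6,(195,250)))
    os=(S,[a,d,c,b],px([(12,455),(140,543),(567,130),(490,85)],5,(225,260)))
    for o in([ot],[os],[ot,os]):
        p,e=fit(o,[.6,.2,0]);print('rack',p.round(4),np.abs(e).max().round(2))
    print('slots',W(p,[[0,.08,.058],[0,0,.058],[0,-.08,.058]]).round(4))
    # grips from top face centre
    Lt=[[0,0,.072]]
    def grip(o): return fit(o,[.6,.2,0])[0][:2]
    print('blue top',grip([(T,Lt,px([(132,154)],6,(195,250)))]))
    print('blue side',grip([(S,[[0,0,.072]],px([(150,332)],5,(225,260)))]))
    z=.015;a=[.05,.155,z];b=[.05,-.155,z];c=[-.05,-.155,z];d=[-.05,.155,z]
    ot=(T,[a,b,c,d],px([(35,108),(660,35),(690,240),(62,318)],5,(360,255)))
    os=(S,[a,d,c],px([(18,445),(210,515),(475,207)],5,(375,170)))
    for o in([ot],[os],[ot,os]):
        p,e=fit(o,[.6,-.2,0]);print('cradle',p.round(4),np.abs(e).max().round(2))
E
python3 fit.py
```

```text
rack [0.5538 0.2172 0.0946] 0.65
rack [0.5496 0.2132 0.0645] 4.3
rack [0.5514 0.2146 0.079 ] 6.22
slots [[0.5451 0.2944 0.058 ]
 [0.5514 0.2146 0.058 ]
 [0.5577 0.1349 0.058 ]]
blue top [0.54500876 0.2957822 ]
blue side [0.54710251 0.29434068]
cradle [ 0.5113 -0.2114  0.1046] 0.55
cradle [ 0.5115 -0.2151  0.1111] 1.54
cradle [ 0.511  -0.2125  0.1081] 2.19
```

```bash
python3 - <<'E'
from fit import *
z=.03;L=[[.03,.125,z],[.03,-.125,z],[-.03,-.125,z],[-.03,.125,z],[0,.08,.044+.028],[0,0,.072],[0,-.08,.072]]
p=[.5538,.2172,.0946]
u=proj(S,W(p,L));print(((u-[225,260])*5).round())
u=proj(T,W(p,L));print(((u-[195,250])*6).round())
o=(T,L[:4],px([(26,95),(660,30),(677,187),(40,252)],6,(195,250)))
o2=(S,[L[0],L[3],L[2]],px([(12,455),(140,543),(567,130)],5,(225,260)))
for q in ([o],[o2],[o,o2]): print(fit(q,p))
u=proj(S,W([.5113,-.2125,.1055],[[.05,.155,.015],[-.05,.155,.015],[-.05,-.155,.015],[.05,-.155,.015],[0,.1,.062],[0,-.1,.062]]));print(((u-[375,170])*5).round())
E
```

```text
[[  2. 458.]
 [444.  76.]
 [563. 134.]
 [129. 543.]
 [144. 335.]
 [297. 203.]
 [433.  85.]]
[[ 27.  96.]
 [656.  31.]
 [671. 181.]
 [ 39. 246.]
 [127. 148.]
 [335. 127.]
 [544. 105.]]
(array([0.55377561, 0.2172246 , 0.09458621]), array([ 0.6503891 ,  0.51776384, -0.29491839,  0.56642786, -0.56142079,
       -0.5294647 ,  0.2171411 , -0.51870468]))
(array([0.55406433, 0.21440457, 0.10391552]), array([ 0.00666115,  0.32470987, -0.00451802, -0.4009456 , -0.00187817,
        0.14505719]))
(array([0.55360644, 0.21570652, 0.09955106]), array([ 1.24075792,  0.84828635,  0.25592918,  0.38025893,  0.11843504,
       -0.7315686 ,  0.93730223, -0.19614649, -0.58868822,  0.70527518,
       -0.71044567,  0.11230066, -0.06188907,  0.71751816]))
[[  5. 438.]
 [208. 523.]
 [473. 205.]
 [297. 146.]
 [175. 332.]
 [356. 142.]]
```

Leaving out the hidden corner, both views agree:

| Item | x | y | Yaw (rad) |
|---|---|---|---|
| Rack | 0.5536 | 0.2157 | 0.098 |
| Blue grip | 0.546 | 0.295 | – |
| Spindle mid | 0.511 | -0.213 | 0.106 |

Next is a helper that works out moves in the tool's axes.

```bash
cat > plan.py <<'E'
import sys; from h import *
# usage: plan.py x y z yaw  -> remaining shift in tool axes (cm) and turn (deg)
o=r.get_obs();R=cv2.Rodrigues(o['orientation'])[0];p=o['tcp_pos']
print('t%.2f'%o['clock'],'tcp',p.round(4),'yaw',np.arctan2(R[1,0],R[0,0]).round(4),'tilt xy',R[:2,2].round(4),'F',o['contact_force'].round(2),'M',o['moment'].round(2),'w',round(o['grip_width'],4),'j',o['joints'].round(2))
if len(sys.argv)>1:
    a=list(map(float,sys.argv[1:])); y=np.arctan2(R[1,0],R[0,0])
    d=a[3]-y; d=(d+np.pi/2)%np.pi-np.pi/2
    print('shift cm',(R.T@(np.array(a[:3])-p)*100).round(3),'turn deg (tool z down)',np.degrees(-d).round(2))
E
python3 plan.py 0.546 0.295 0.20 0.098
```

```text
t0.10 tcp [ 0.2706 -0.6178  0.2304] yaw -1.158 tilt xy [-0.0008  0.0015] F [ 0.13 -0.    0.29] M [-0.02 -0.02  0.  ] w 0.0852 j [ 1.05  0.48  0.02  1.56 -0.01  1.11 -0.08]
shift cm [-72.559 -61.851   3.155] turn deg (tool z down) -71.96
```

```bash
python3 -m pendant '0 0 0 -7.1; 0 0 0 -7.1; 0 0 0 -7.1; 0 0 0 -7.1; 0 0 0 -7.1; 0 0 0 -7.1; 0 0 0 -7.1; 0 0 0 -7.1' 0 60; python3 plan.py 0.546 0.295 0.20 0.098
```

```text
clock: 0.77
tcp_pos: [0.2695, -0.615, 0.2255]
orientation: [-3.124, 0.242, 0.01]
contact_force: [0.8, 0.4, -0.1]
grip_width: 0.0855
t0.77 tcp [ 0.2695 -0.615   0.2255] yaw -0.1543 tilt xy [-0.0055  0.009 ] F [ 0.76  0.42 -0.06] M [0.02 0.05 0.02] w 0.0855 j [ 1.2   0.49 -0.19  1.55  0.1   1.12  0.83]
shift cm [ 13.356 -94.144   3.219] turn deg (tool z down) -14.46
```

```bash
python3 -m pendant '0.6 -4 0 -7; 0.6 -4 0 -7; 0.6 -4 0 0; 0.6 -4 0 0; 0.6 -4 0 0; 0.6 -4 0 0; 0.6 -4 0 0; 0.6 -4 0 0'; python3 plan.py 0.546 0.295 0.20 0.098
```

```text
clock: 1.43
tcp_pos: [0.2958, -0.2916, 0.2221]
orientation: [-3.127, -0.146, 0.016]
contact_force: [0.2, 0.4, 0.0]
grip_width: 0.0855
t1.43 tcp [ 0.2958 -0.2916  0.2221] yaw 0.0935 tilt xy [-0.0105  0.0102] F [0.24 0.36 0.  ] M [ 0.08 -0.11  0.  ] w 0.0855 j [ 1.02  0.09 -0.41  2.12  0.04  0.96  0.68]
shift cm [ 30.411 -56.039   2.549] turn deg (tool z down) -0.25
```

```bash
python3 -m pendant '2.5 -3.3 0 0; 2.5 -3.3 0 0; 2.5 -3.3 0 0; 2.5 -3.3 0 0; 2.3 -3.4 0 0; 2.3 -3.4 0 0; 2 -3.6 0 0; 2 -3.6 0 0'; python3 plan.py 0.546 0.295 0.20 0.098
```

```text
clock: 2.1
tcp_pos: [0.4506, 0.0034, 0.2219]
orientation: [-3.132, -0.133, 0.021]
contact_force: [0.2, -1.4, 0.3]
grip_width: 0.0855
t2.10 tcp [0.4506 0.0034 0.2219] yaw 0.0848 tilt xy [-0.0137  0.0057] F [ 0.24 -1.39  0.27] M [-0.04 -0.07  0.02] w 0.0855 j [ 0.52  0.19 -0.72  2.03  0.14  0.98 -0.19]
shift cm [ 12.    -28.236   2.228] turn deg (tool z down) -0.76
```

```bash
python3 -m pendant '1.5 -3.6 0 0; 1.5 -3.6 0 0; 1.5 -3.6 0 0; 1.5 -3.6 0 0; 1.5 -3.6 0 0; 1.5 -3.6 0 0; 1.5 -3.6 0 0; 0 -3.6 0 0'; python3 plan.py 0.546 0.295 0.20 0.098
```

```text
clock: 2.77
tcp_pos: [0.5356, 0.3118, 0.2192]
orientation: [-3.136, -0.122, 0.024]
contact_force: [1.0, -0.1, 0.6]
grip_width: 0.0857
t2.77 tcp [0.5356 0.3118 0.2192] yaw 0.0779 tilt xy [-0.0155  0.003 ] F [ 1.01 -0.09  0.55] M [-0.04 -0.07 -0.04] w 0.0857 j [-0.08  0.51 -0.74  1.66  0.36  1.13 -0.84]
shift cm [0.938 1.768 1.902] turn deg (tool z down) -1.15
```

```bash
python3 -m pendant '0.9 1.7 2 -1; 0.2 0 2 0; 0 0 2 0; 0 0 2 0; 0 0 2 0; 0 0 0.5 0; 0 0 0 0'; python3 plan.py 0.546 0.295 0.039 0.098; python3 - <<'E'
from h import *
a=grab('top','top1')['color'];b=grab('side','side1')['color']
x=cv2.resize(a[230:320,170:320],None,fx=4,fy=4,interpolation=cv2.INTER_CUBIC);y=cv2.resize(b[230:390,180:360],None,fx=4,fy=4,interpolation=cv2.INTER_CUBIC)
cv2.imwrite('pics/d1.png',x[:,:,::-1]);cv2.imwrite('pics/d2.png',y[:600,:,::-1])
E
```

```text
clock: 3.35
tcp_pos: [0.5412, 0.3129, 0.1085]
orientation: [-3.124, -0.181, 0.029]
contact_force: [-0.6, 0.4, 0.6]
grip_width: 0.0854
t3.35 tcp [0.5412 0.3129 0.1085] yaw 0.1159 tilt xy [-0.0192  0.0113] F [-0.61  0.43  0.59] M [-0.06 -0.04 -0.04] w 0.0854 j [-0.12  0.64 -0.69  1.74  0.46  0.95 -0.87]
shift cm [0.392 1.928 6.922] turn deg (tool z down) 1.03
```

View pics/d1.png

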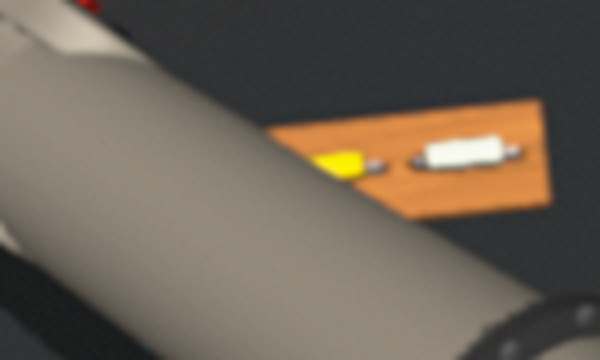

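View pics/d2.png

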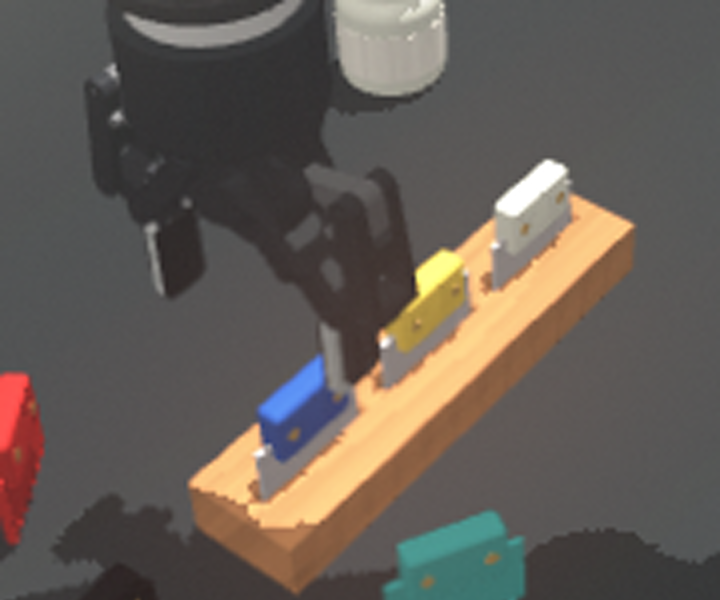

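The arm now hides the leaf from the top camera. In the side view the tool stands above and behind the blue leaf, and it still has to come about 1.9 cm along tool +y.

```bash
python3 -m pendant '0.35 1.7 1 1; 0.1 0.2 1 0; 0 0 1 0; 0 0 0 0'; python3 plan.py 0.546 0.295 0.039 0.098
```

```text
clock: 3.78
tcp_pos: [0.5516, 0.2943, 0.0817]
orientation: [-3.123, -0.148, 0.015]
contact_force: [0.4, -0.8, -0.1]
grip_width: 0.0853
t3.78 tcp [0.5516 0.2943 0.0817] yaw 0.0946 tilt xy [-0.0106  0.015 ] F [ 0.39 -0.75 -0.09] M [-0.04 -0.04 -0.04] w 0.0853 j [-0.1   0.66 -0.67  1.76  0.48  0.89 -0.88]
shift cm [-0.51  -0.057  4.275] turn deg (tool z down) -0.19
```

```bash
python3 -m pendant '-0.5 0 1 0; 0 0 1 0; 0 0 1 0; 0 0 0.5 0; 0 0 0 0'; python3 plan.py 0.546 0.295 0.039 0.098
```

```text
clock: 4.2
tcp_pos: [0.5453, 0.2951, 0.0432]
orientation: [-3.122, -0.149, 0.015]
contact_force: [-1.0, -0.6, -0.2]
grip_width: 0.0854
t4.20 tcp [0.5453 0.2951 0.0432] yaw 0.0953 tilt xy [-0.0106  0.0158] F [-1.02 -0.55 -0.19] M [-0.    0.   -0.08] w 0.0854 j [-0.13  0.7  -0.64  1.79  0.52  0.82 -0.92]
shift cm [0.071 0.019 0.419] turn deg (tool z down) -0.16
```

```bash
python3 -m pendant '0.05 0 0.3 0; 0 0 0 0; 0 0 0 0; 0 0 0 0; 0 0 0 0; 0 0 0 0; 0 0 0 0; 0 0 0 0' 235 20; python3 plan.py 0.546 0.295 0.039 0.098
```

```text
clock: 4.87
tcp_pos: [0.5464, 0.2964, 0.0407]
orientation: [-3.121, -0.15, 0.013]
contact_force: [-0.7, -0.7, -0.9]
grip_width: 0.0134
t4.87 tcp [0.5464 0.2964 0.0407] yaw 0.0961 tilt xy [-0.0093  0.017 ] F [-0.7  -0.69 -0.9 ] M [-0.    0.01 -0.04] w 0.0134 j [-0.13  0.71 -0.64  1.79  0.53  0.82 -0.92]
shift cm [-0.049  0.137  0.165] turn deg (tool z down) -0.11
```

```bash
python3 -m pendant '0 0 0 0; 0 0 0 0; 0 0 0 0' 255 60; python3 plan.py; python3 -m pendant '0 0 -0.5 0; 0 0 -0.7 0; 0 0 -0.7 0; 0 0 -1 0; 0 0 -2 0; 0 0 -3 0; 0 0 -3 0; 0 0 0 0'; python3 plan.py 0.5112 -0.2132 0.16 0.106; python3 - <<'E'
from h import *
b=grab('side','side2')['color']
y=cv2.resize(b[200:390,180:360],None,fx=4,fy=4,interpolation=cv2.INTER_CUBIC)[:600]
cv2.imwrite('pics/e2.png',y[:,:,::-1])
E
```

```text
clock: 5.12
tcp_pos: [0.5463, 0.2962, 0.0407]
orientation: [-3.121, -0.15, 0.013]
contact_force: [-0.1, -0.6, -0.7]
grip_width: 0.0131
t5.12 tcp [0.5463 0.2962 0.0407] yaw 0.096 tilt xy [-0.0094  0.0168] F [-0.12 -0.56 -0.73] M [-0.02  0.05  0.02] w 0.0131 j [-0.13  0.71 -0.64  1.79  0.53  0.82 -0.92]
clock: 5.78
tcp_pos: [0.546, 0.2943, 0.1577]
orientation: [-3.121, -0.152, 0.018]
contact_force: [0.8, 0.2, -0.4]
grip_width: 0.0125
t5.78 tcp [0.546  0.2943 0.1577] yaw 0.0973 tilt xy [-0.0123  0.0162] F [ 0.81  0.16 -0.38] M [ 0.06 -0.07 -0.02] w 0.0125 j [-0.06  0.57 -0.72  1.72  0.41  1.01 -0.83]
shift cm [-8.394 50.162 -1.014] turn deg (tool z down) -0.5
```

View pics/e2.png

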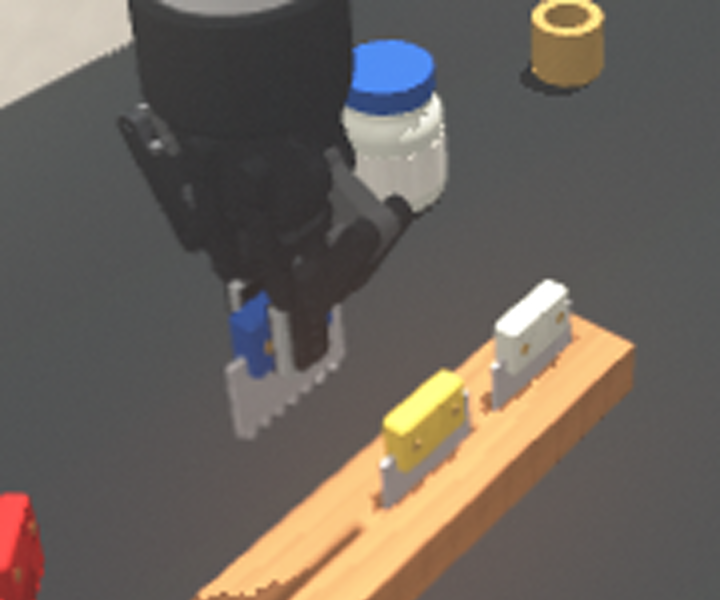

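The leaf is out of its slot and hangs upright, with its teeth visible below the fingers at about (240-340, 400). I'll carry it to the spindle, passing high over the clamp.

```bash
python3 -m pendant '-0.6 2 -3 0; -0.6 3.8 -1 0; -0.6 3.9 0 0; -0.6 3.9 0 0; -0.6 3.9 0 0; -0.6 3.9 0 0; -0.6 3.9 0 0; -0.6 3.9 0 0'; python3 plan.py 0.5112 -0.2132 0.18 0.106
```

```text
clock: 6.5
tcp_pos: [0.5223, -0.0011, 0.1921]
orientation: [-3.114, -0.184, 0.024]
contact_force: [0.1, -0.2, -1.3]
grip_width: 0.0131
t6.50 tcp [ 0.5223 -0.0011  0.1921] yaw 0.1184 tilt xy [-0.0166  0.0212] F [ 0.09 -0.19 -1.27] M [-0.09 -0.07 -0.02] w 0.0131 j [ 0.51  0.37 -0.75  1.91  0.27  0.98 -0.24]
shift cm [-3.587 20.956  0.774] turn deg (tool z down) 0.71
```

```bash
python3 -m pendant '-0.6 3.8 0 0; -0.6 3.8 0 0; -0.6 3.8 0 0; -0.4 3 0 0; -0.3 2 0 0; 0 0 0 0'; python3 plan.py 0.5112 -0.2132 0.13 0.106
```

```text
clock: 7.0
tcp_pos: [0.5087, -0.1862, 0.1861]
orientation: [-3.119, -0.163, 0.036]
contact_force: [-0.2, -0.1, -0.9]
grip_width: 0.0131
t7.00 tcp [ 0.5087 -0.1862  0.1861] yaw 0.1048 tilt xy [-0.024   0.0172] F [-0.23 -0.09 -0.92] M [ 0.   -0.04  0.01] w 0.0131 j [ 0.78  0.4  -0.67  1.87  0.28  1.    0.09]
shift cm [0.091 2.818 5.56 ] turn deg (tool z down) -0.07
```

```bash
python3 -m pendant '0.1 2.4 1 0; 0 0.1 2 0; 0 0 2 0; 0 0 0.8 0; 0 0 0 0'; python3 plan.py 0.5112 -0.2132 0.103 0.106;  python3 - <<'E'
from h import *
a=grab('top','top3')['color'];b=grab('side','side3')['color']
x=cv2.resize(a[230:330,350:510],None,fx=4,fy=4,interpolation=cv2.INTER_CUBIC);y=cv2.resize(b[150:280,370:480],None,fx=4.5,fy=4.5,interpolation=cv2.INTER_CUBIC)
cv2.imwrite('pics/f1.png',x[:,:,::-1]);cv2.imwrite('pics/f2.png',y[:,:,::-1])
E
```

```text
clock: 7.42
tcp_pos: [0.5093, -0.2115, 0.1254]
orientation: [-3.118, -0.157, 0.038]
contact_force: [-0.1, -0.6, -0.6]
grip_width: 0.0127
t7.42 tcp [ 0.5093 -0.2115  0.1254] yaw 0.101 tilt xy [-0.0252  0.0178] F [-0.1  -0.63 -0.64] M [ 0.01 -0.03 -0.05] w 0.0127 j [ 0.78  0.49 -0.63  1.89  0.35  0.9   0.08]
shift cm [0.223 0.23  2.23 ] turn deg (tool z down) -0.29
```

View pics/f1.png

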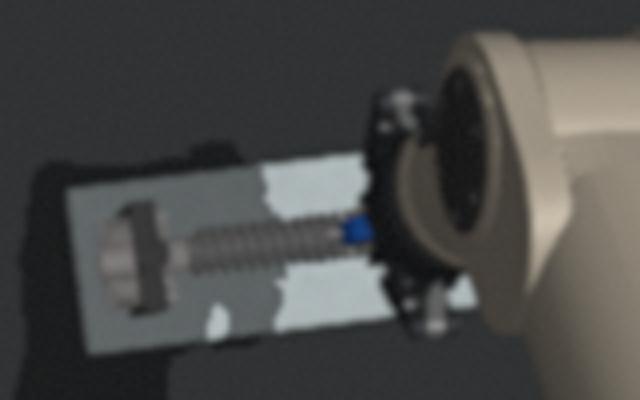

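View pics/f2.png

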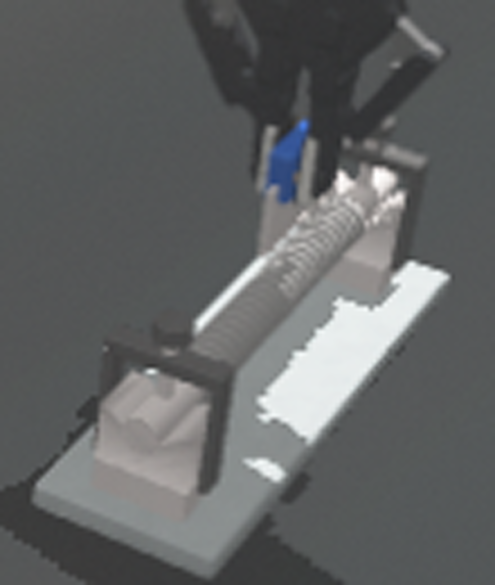

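```bash
python3 - <<'E'
from fit import *
p=[.5093,-.2115,.101]; zb=.1254-.0267
L=[[0,.03,zb],[0,.03,zb+.025],[0,-.03,zb],[0,.022,zb+.058],[0,.022,zb+.044]]
print('side',((proj(S,W(p,L))-[370,150])*4.5).round())
print('top',((proj(T,W(p,L))-[350,230])*4).round())
q=[.5112,-.2132,.106];C=[[0,.1,.076],[0,.0,.076],[0,-.1,.076]]
print('side',((proj(S,W(q,C))-[370,150])*4.5).round())
print('top',((proj(T,W(q,C))-[350,230])*4).round())
E
```

```text
side [[253. 265.]
 [260. 222.]
 [303. 215.]
 [276. 157.]
 [272. 182.]]
top [[311. 237.]
 [320. 233.]
 [415. 225.]
 [348. 227.]
 [342. 229.]]
side [[184. 365.]
 [271. 275.]
 [348. 195.]]
top [[185. 251.]
 [357. 230.]
 [526. 210.]]
```

```bash
python3 - <<'E'
import cv2
b=cv2.imread('pics/side3.png');a=cv2.imread('pics/top3.png')
c=cv2.resize(b[170:225,415:465],None,fx=11,fy=11,interpolation=cv2.INTER_CUBIC)
cv2.imwrite('pics/g2.png',cv2.convertScaleAbs(c,alpha=1.5,beta=0))
c=cv2.resize(a[270:310,390:450],None,fx=12,fy=12,interpolation=cv2.INTER_CUBIC)
cv2.imwrite('pics/g1.png',cv2.convertScaleAbs(c,alpha=1.5,beta=0))
E
```

```text
(no output)
```

View pics/g2.png

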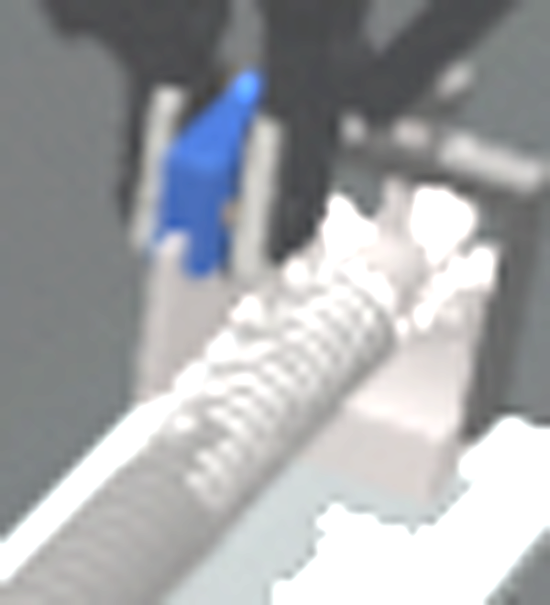

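View pics/g1.png

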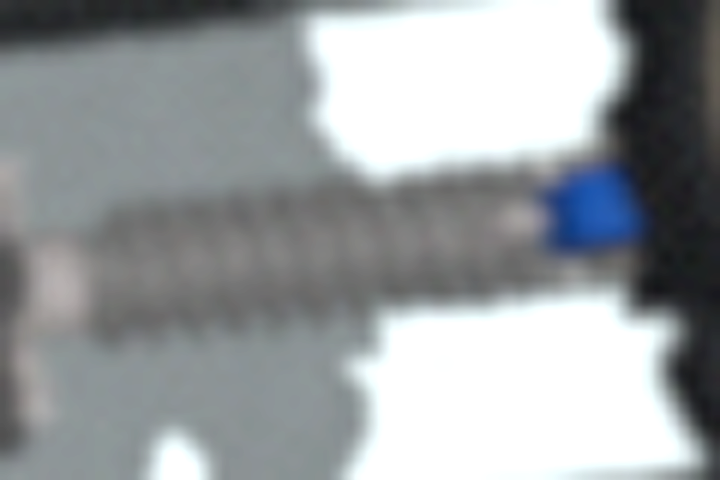

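The side view shows the blade behind the spindle, as the projection predicts. In the top view the grip end is at (436,288), about 1 mm toward -x of the axis. I'll shift 1.5 mm, lower it, and then feel for contact.

```bash
python3 -m pendant '0.15 0.1 0.6 0; 0 0 0.6 0; 0 0 0.3 0; 0 0 0 0'; python3 plan.py 0.5112 -0.2132 0.103 0.106
```

```text
clock: 7.85
tcp_pos: [0.5142, -0.2111, 0.114]
orientation: [-3.121, -0.162, 0.027]
contact_force: [-0.1, 0.2, -0.4]
grip_width: 0.013
t7.85 tcp [ 0.5142 -0.2111  0.114 ] yaw 0.1038 tilt xy [-0.018   0.0152] F [-0.13  0.17 -0.42] M [-0.01 -0.01  0.01] w 0.013 j [ 0.76  0.51 -0.62  1.9   0.36  0.87  0.06]
shift cm [-0.305  0.198  1.101] turn deg (tool z down) -0.13
```

```bash
python3 -m pendant '-0.3 0 0 0; 0 0 0 0'; python3 -m pendant '0 0 0 0'; python3 -m pendant '0 0 0 0'; python3 plan.py 0.5108 -0.2132 0.103 0.106
```

```text
clock: 8.02
tcp_pos: [0.5114, -0.2111, 0.1143]
orientation: [-3.121, -0.163, 0.026]
contact_force: [-0.3, 0.1, -1.1]
grip_width: 0.0131
clock: 8.1
tcp_pos: [0.5114, -0.2111, 0.1146]
orientation: [-3.121, -0.163, 0.026]
contact_force: [0.8, 0.2, -1.6]
grip_width: 0.0134
clock: 8.18
tcp_pos: [0.5114, -0.2112, 0.1147]
orientation: [-3.122, -0.163, 0.025]
contact_force: [-0.2, -0.4, -2.0]
grip_width: 0.0127
t8.18 tcp [ 0.5114 -0.2112  0.1147] yaw 0.1044 tilt xy [-0.0171  0.0147] F [-0.21 -0.43 -2.04] M [ 0.03  0.   -0.04] w 0.0127 j [ 0.77  0.51 -0.62  1.9   0.36  0.87  0.07]
shift cm [-0.062  0.217  1.172] turn deg (tool z down) -0.09
```

```bash
python3 -m pendant '-0.04 0 0.3 0; 0 0 0.3 0; 0 0 0.2 0; 0 0 0 0'; python3 plan.py 0.5108 -0.2132 0.103 0.106; python3 -m pendant '0 0 0.1 0'; python3 -m pendant '0 0 0.1 0'; python3 -m pendant '0 0 0.1 0'
```

```text
clock: 8.52
tcp_pos: [0.511, -0.2114, 0.1064]
orientation: [-3.122, -0.162, 0.024]
contact_force: [0.2, 0.2, -1.2]
grip_width: 0.0132
t8.52 tcp [ 0.511  -0.2114  0.1064] yaw 0.1039 tilt xy [-0.0162  0.0142] F [ 0.18  0.16 -1.15] M [ 0.04 -0.05 -0.01] w 0.0132 j [ 0.76  0.52 -0.61  1.91  0.37  0.85  0.06]
shift cm [-0.033  0.18   0.339] turn deg (tool z down) -0.12
clock: 8.6
tcp_pos: [0.511, -0.2114, 0.1053]
orientation: [-3.122, -0.162, 0.024]
contact_force: [0.2, 0.0, -0.1]
grip_width: 0.0131
clock: 8.68
tcp_pos: [0.5109, -0.2113, 0.1041]
orientation: [-3.122, -0.162, 0.024]
contact_force: [0.4, 0.6, -0.3]
grip_width: 0.0133
clock: 8.77
tcp_pos: [0.5109, -0.2113, 0.103]
orientation: [-3.122, -0.162, 0.025]
contact_force: [0.3, 0.7, -0.4]
grip_width: 0.0134
```

```bash
python3 -m pendant '0 0 0.05 0'; python3 -m pendant '0 0 0.05 0'; python3 -m pendant '0 0 0.05 0';python3 -m pendant '0 0 0.05 0'
```

```text
clock: 8.85
tcp_pos: [0.5109, -0.2113, 0.1023]
orientation: [-3.122, -0.162, 0.025]
contact_force: [-0.8, -0.9, -0.6]
grip_width: 0.0132
clock: 8.93
tcp_pos: [0.5109, -0.2113, 0.1017]
orientation: [-3.122, -0.162, 0.025]
contact_force: [-0.4, 0.0, -0.5]
grip_width: 0.0133
clock: 9.02
tcp_pos: [0.5109, -0.2112, 0.1012]
orientation: [-3.122, -0.162, 0.025]
contact_force: [-0.3, -0.5, -0.4]
grip_width: 0.0135
clock: 9.1
tcp_pos: [0.5109, -0.2112, 0.1006]
orientation: [-3.122, -0.162, 0.025]
contact_force: [0.9, 0.7, -1.5]
grip_width: 0.0133
```

```bash
for i in 1; do :; done; python3 -m pendant '0 0 0.05 0'; python3 -m pendant '0 0 0.05 0'; python3 -m pendant '0 0 0.05 0';python3 -m pendant '0 0 0.05 0'
```

```text
clock: 9.18
tcp_pos: [0.511, -0.2112, 0.1001]
orientation: [-3.122, -0.162, 0.025]
contact_force: [-1.5, 0.3, -0.6]
grip_width: 0.0129
clock: 9.27
tcp_pos: [0.511, -0.2113, 0.0996]
orientation: [-3.122, -0.162, 0.024]
contact_force: [-1.3, -0.3, -0.9]
grip_width: 0.0133
clock: 9.35
tcp_pos: [0.511, -0.2113, 0.0991]
orientation: [-3.122, -0.162, 0.024]
contact_force: [-1.0, 0.3, -1.1]
grip_width: 0.0128
clock: 9.43
tcp_pos: [0.511, -0.2113, 0.0985]
orientation: [-3.122, -0.162, 0.024]
contact_force: [-0.2, 0.9, -0.4]
grip_width: 0.0133
```

```bash
python3 - <<'E'
from h import *
b=grab('side','side4')['color'];a=grab('top','top4')['color']
c=cv2.resize(b[165:225,410:465],None,fx=10,fy=10,interpolation=cv2.INTER_CUBIC)
cv2.imwrite('pics/h2.png',cv2.convertScaleAbs(c,alpha=1.4,beta=0)[:,:,::-1])
c=cv2.resize(a[270:310,390:450],None,fx=12,fy=12,interpolation=cv2.INTER_CUBIC)
cv2.imwrite('pics/h1.png',cv2.convertScaleAbs(c,alpha=1.4,beta=0)[:,:,::-1])
E
```

```text
(no output)
```

View pics/h2.png

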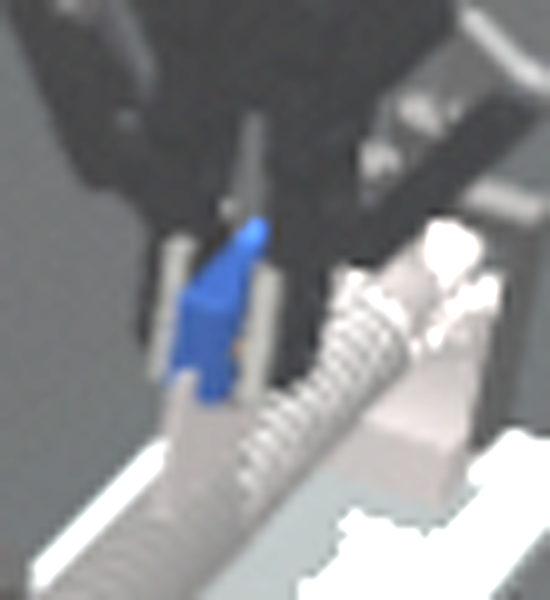

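View pics/h1.png

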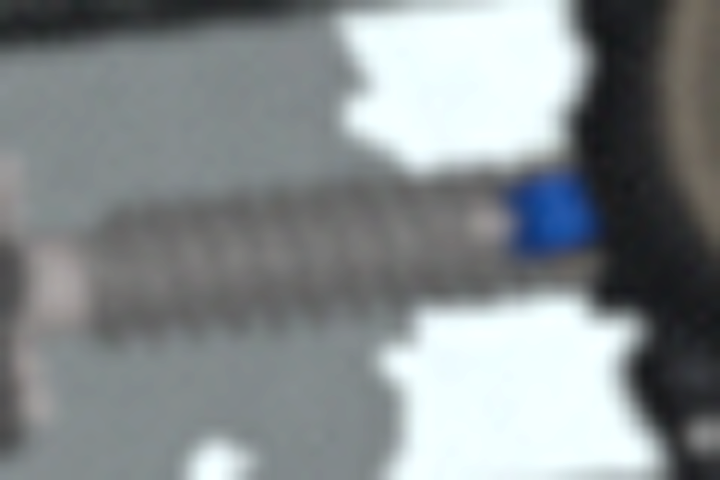

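```bash
python3 - <<'E'
from fit import *
q=[.5112,-.2132,.106]
# shift leaf along axis so column matches 
for x in (-.002,0,.002):
  P=proj(T,W(q,[[x,y,.130] for y in np.linspace(-.03,.06,91)]));u=(P-[390,270]+.5)*12-.5
  A=(proj(T,W(q,[[0,y,.066] for y in np.linspace(-.03,.15,181)]))-[390,270]+.5)*12-.5
  i=np.argmin(abs(u[:,0]-515));print(x,i,u[i],'axis row',np.interp(515,A[::-1,0],A[::-1,1]),np.interp([200,400],A[::-1,0],A[::-1,1]))
E
python3 plan.py 0.5112 -.2132 .0987 .106
```

```text
-0.002 58 [515.24946709 222.78433838] axis row 229.32699557614507 [267.45377836 243.28670585]
0 58 [513.69878868 211.89920768] axis row 229.32699557614507 [267.45377836 243.28670585]
0.002 57 [517.51425063 200.36750406] axis row 229.32699557614507 [267.45377836 243.28670585]
t9.53 tcp [ 0.5109 -0.2112  0.0985] yaw 0.1039 tilt xy [-0.0165  0.0146] F [-0.37  0.33 -0.62] M [-0.04  0.01  0.  ] w 0.0133 j [ 0.76  0.53 -0.61  1.91  0.38  0.84  0.05]
shift cm [ 0.009  0.2   -0.026] turn deg (tool z down) -0.12
```

The top view puts the leaf about 1 mm from the axis, with its grip centre about 6 mm to +y of mid, which is in tolerance. There is no contact force yet, so I'll keep feeling down.

```bash
python3 -m pendant '0 0 0.03 0'; python3 -m pendant '0 0 0.03 0'; python3 -m pendant '0 0 0.03 0';python3 -m pendant '0 0 0.03 0'
```

```text
clock: 9.62
tcp_pos: [0.511, -0.2112, 0.0982]
orientation: [-3.122, -0.162, 0.024]
contact_force: [0.1, 0.1, -0.0]
grip_width: 0.0134
clock: 9.7
tcp_pos: [0.511, -0.2112, 0.0982]
orientation: [-3.122, -0.162, 0.024]
contact_force: [-0.9, -0.2, 4.9]
grip_width: 0.0131
clock: 9.78
tcp_pos: [0.511, -0.2112, 0.0981]
orientation: [-3.122, -0.162, 0.025]
contact_force: [-0.8, 1.3, 4.0]
grip_width: 0.0132
clock: 9.87
tcp_pos: [0.511, -0.2112, 0.0982]
orientation: [-3.123, -0.162, 0.025]
contact_force: [-1.1, -0.1, 4.2]
grip_width: 0.0134
```

Contact comes at TCP z=0.0982, against a predicted 0.0987 home and 0.1027 on the crests. A light nudge along the axis will show whether the teeth are captive.

```bash
python3 -m pendant '0 0.04 0.01 0'; python3 -m pendant '0 0.04 0.01 0'; python3 -m pendant '0 0.04 0.01 0';python3 -m pendant '0 0.04 0.01 0'; python3 -m pendant '0 0.04 0.01 0'
```

```text
clock: 9.95
tcp_pos: [0.511, -0.2113, 0.0982]
orientation: [-3.122, -0.162, 0.025]
contact_force: [-0.9, 1.5, 1.7]
grip_width: 0.013
clock: 10.03
tcp_pos: [0.5111, -0.2113, 0.0982]
orientation: [-3.122, -0.163, 0.025]
contact_force: [-1.0, 1.7, 2.7]
grip_width: 0.0131
clock: 10.12
tcp_pos: [0.5111, -0.2113, 0.0982]
orientation: [-3.121, -0.163, 0.025]
contact_force: [-2.0, 2.0, 4.5]
grip_width: 0.013
clock: 10.2
tcp_pos: [0.5111, -0.2113, 0.0981]
orientation: [-3.121, -0.164, 0.025]
contact_force: [-2.1, 2.4, 4.0]
grip_width: 0.0131
clock: 10.28
tcp_pos: [0.5111, -0.2113, 0.0981]
orientation: [-3.121, -0.164, 0.026]
contact_force: [-2.2, 3.7, 5.8]
grip_width: 0.0129
```

```bash
python3 -m pendant '0 -0.04 0.01 0'; python3 -m pendant '0 -0.04 0.01 0'; python3 -m pendant '0 -0.04 0.01 0';python3 -m pendant '0 -0.04 0.01 0'; python3 -m pendant '0 -0.04 0.01 0'; python3 -m pendant '0 -0.04 0.01 0'; python3 plan.py
```

```text
clock: 10.37
tcp_pos: [0.5111, -0.2112, 0.0982]
orientation: [-3.121, -0.164, 0.026]
contact_force: [-0.9, -0.5, 4.3]
grip_width: 0.0132
clock: 10.45
tcp_pos: [0.5111, -0.2112, 0.0982]
orientation: [-3.122, -0.164, 0.025]
contact_force: [-1.7, 0.6, 4.7]
grip_width: 0.0133
clock: 10.53
tcp_pos: [0.5111, -0.2113, 0.0981]
orientation: [-3.122, -0.163, 0.025]
contact_force: [-1.4, 0.8, 4.7]
grip_width: 0.0133
clock: 10.62
tcp_pos: [0.5111, -0.2113, 0.0981]
orientation: [-3.123, -0.162, 0.025]
contact_force: [-2.0, 0.9, 5.2]
grip_width: 0.0133
clock: 10.7
tcp_pos: [0.5111, -0.2112, 0.0981]
orientation: [-3.123, -0.162, 0.025]
contact_force: [-2.3, -0.9, 5.2]
grip_width: 0.0132
clock: 10.78
tcp_pos: [0.5111, -0.2112, 0.0981]
orientation: [-3.124, -0.162, 0.025]
contact_force: [-2.2, -0.6, 5.4]
grip_width: 0.0131
t10.78 tcp [ 0.5111 -0.2112  0.0981] yaw 0.1035 tilt xy [-0.0164  0.0127] F [-2.2  -0.57  5.41] M [-0.02  0.5  -0.01] w 0.0131 j [ 0.76  0.53 -0.61  1.92  0.38  0.84  0.05]
```

Ambiguous, because friction could explain it. A clearer test is to lift 1 mm and shift along the axis.

```bash
python3 -m pendant '0 0 -0.12 0; 0 0 0 0'; python3 -m pendant '0 0.08 0 0'; python3 -m pendant '0 0.05 0 0';python3 -m pendant '0 0.05 0 0'; python3 -m pendant '0 0.05 0 0'; python3 -m pendant '0 0.05 0 0'
```

```text
clock: 10.95
tcp_pos: [0.5112, -0.2114, 0.0988]
orientation: [-3.124, -0.162, 0.024]
contact_force: [-0.2, 0.0, -1.1]
grip_width: 0.0134
clock: 11.03
tcp_pos: [0.5113, -0.2117, 0.0986]
orientation: [-3.123, -0.162, 0.024]
contact_force: [-1.3, 2.7, 2.9]
grip_width: 0.013
clock: 11.12
tcp_pos: [0.5112, -0.2116, 0.0984]
orientation: [-3.122, -0.162, 0.024]
contact_force: [-0.8, 2.2, 1.5]
grip_width: 0.0131
clock: 11.2
tcp_pos: [0.5113, -0.2115, 0.0983]
orientation: [-3.121, -0.163, 0.024]
contact_force: [-0.6, 1.3, 1.6]
grip_width: 0.0133
clock: 11.28
tcp_pos: [0.5113, -0.2116, 0.0982]
orientation: [-3.12, -0.164, 0.025]
contact_force: [-1.3, 3.2, 3.3]
grip_width: 0.0133
clock: 11.37
tcp_pos: [0.5113, -0.2116, 0.0982]
orientation: [-3.12, -0.164, 0.025]
contact_force: [-1.5, 2.9, 4.3]
grip_width: 0.013
```

The teeth are captive: axial travel stops after 0.3 mm and the flanks guide it back down. I'll recentre, then press with a constant step and watch the force.

```bash
python3 -m pendant '0 -0.03 -0.06 0; 0 -0.01 0 0; 0 0 0 0'; python3 -m pendant '0 0 0.04 0; 0 0 0.04 0'; python3 -m pendant '0 0 0.04 0'; python3 plan.py
```

```text
clock: 11.62
tcp_pos: [0.5113, -0.2116, 0.0986]
orientation: [-3.12, -0.164, 0.025]
contact_force: [0.5, 2.2, 2.1]
grip_width: 0.0128
clock: 11.78
tcp_pos: [0.5115, -0.2115, 0.0982]
orientation: [-3.12, -0.164, 0.025]
contact_force: [-1.7, 1.6, 6.2]
grip_width: 0.0129
clock: 11.87
tcp_pos: [0.5115, -0.2115, 0.0982]
orientation: [-3.121, -0.164, 0.025]
contact_force: [-2.8, 3.2, 6.0]
grip_width: 0.013
t11.87 tcp [ 0.5115 -0.2115  0.0982] yaw 0.1051 tilt xy [-0.0167  0.0158] F [-2.77  3.18  5.99] M [0.5  0.63 0.  ] w 0.013 j [ 0.76  0.53 -0.61  1.91  0.38  0.84  0.05]
```

```bash
python3 -m pendant '0 0 -0.06 0; -0.03 -0.05 0 0; 0 0 0 0'; python3 plan.py; python3 -m pendant '0 0 0.04 0; 0 0 0.04 0'; python3 -m pendant '0 0 0.04 0'; python3 -m pendant '0 0 0.04 0';python3 plan.py
```

```text
clock: 12.12
tcp_pos: [0.5111, -0.2117, 0.0986]
orientation: [-3.121, -0.163, 0.024]
contact_force: [-0.7, 2.4, 0.1]
grip_width: 0.0131
t12.12 tcp [ 0.5111 -0.2117  0.0986] yaw 0.1048 tilt xy [-0.0164  0.015 ] F [-0.67  2.44  0.08] M [ 0.43  0.17 -0.02] w 0.0131 j [ 0.76  0.53 -0.61  1.91  0.38  0.84  0.05]
clock: 12.28
tcp_pos: [0.5112, -0.2115, 0.0981]
orientation: [-3.121, -0.163, 0.024]
contact_force: [-3.2, 1.6, 9.0]
grip_width: 0.013
clock: 12.37
tcp_pos: [0.5112, -0.2115, 0.0981]
orientation: [-3.122, -0.163, 0.025]
contact_force: [-1.7, 1.5, 7.1]
grip_width: 0.0131
clock: 12.45
tcp_pos: [0.5112, -0.2115, 0.0982]
orientation: [-3.122, -0.163, 0.025]
contact_force: [-2.1, 1.4, 5.1]
grip_width: 0.0127
t12.45 tcp [ 0.5112 -0.2115  0.0982] yaw 0.1046 tilt xy [-0.0167  0.0145] F [-2.12  1.38  5.08] M [0.38 0.49 0.  ] w 0.0127 j [ 0.76  0.53 -0.61  1.91  0.38  0.84  0.05]
```

```bash
python3 -m pendant '-0.01 -0.02 0.04 0; -0.01 -0.02 0.04 0; -0.01 -0.02 0.04 0; -0.01 -0.02 0.04 0'; python3 -m pendant '-0.01 -0.02 0.04 0; -0.01 -0.02 0.04 0; -0.01 -0.02 0.04 0; -0.01 -0.02 0.04 0'; python3 plan.py
```

```text
clock: 12.78
tcp_pos: [0.5112, -0.2115, 0.0982]
orientation: [-3.124, -0.163, 0.024]
contact_force: [-2.3, 1.5, 5.8]
grip_width: 0.0132
clock: 13.12
tcp_pos: [0.5111, -0.2115, 0.0982]
orientation: [-3.126, -0.162, 0.023]
contact_force: [-2.1, 1.2, 5.8]
grip_width: 0.0131
t13.12 tcp [ 0.5111 -0.2115  0.0982] yaw 0.1036 tilt xy [-0.0152  0.0106] F [-2.11  1.17  5.79] M [0.33 0.48 0.03] w 0.0131 j [ 0.75  0.53 -0.61  1.92  0.39  0.84  0.05]
```

The force is steady at about 6 N. I'll hold it for over 1.5 s with fixed rows.

```bash
python3 -m pendant '0 0 0.045 0; 0 0 0.045 0; 0 0 0.045 0; 0 0 0.045 0'; python3 -m pendant '0 0 0.045 0; 0 0 0.045 0; 0 0 0.045 0; 0 0 0.045 0'; python3 -m pendant '0 0 0.045 0; 0 0 0.045 0; 0 0 0.045 0; 0 0 0.045 0';python3 -m pendant '0 0 0.045 0; 0 0 0.045 0; 0 0 0.045 0; 0 0 0.045 0'; python3 -m pendant '0 0 0.045 0; 0 0 0.045 0; 0 0 0.045 0; 0 0 0.045 0'; python3 -m pendant '0 0 0.045 0; 0 0 0.045 0; 0 0 0.045 0; 0 0 0.045 0'; python3 plan.py; python3 - <<'E'
from h import *
b=grab('side','side5')['color'];a=grab('top','top5')['color']
c=cv2.resize(b[165:225,410:465],None,fx=10,fy=10,interpolation=cv2.INTER_CUBIC)
cv2.imwrite('pics/i2.png',cv2.convertScaleAbs(c,alpha=1.4,beta=0)[:,:,::-1])
E
```

```text
clock: 13.45
tcp_pos: [0.5112, -0.2115, 0.0981]
orientation: [-3.127, -0.162, 0.024]
contact_force: [-3.2, 2.1, 7.7]
grip_width: 0.013
clock: 13.78
tcp_pos: [0.5112, -0.2114, 0.0982]
orientation: [-3.128, -0.162, 0.025]
contact_force: [-2.8, 1.1, 7.1]
grip_width: 0.0131
clock: 14.12
tcp_pos: [0.5112, -0.2114, 0.0982]
orientation: [-3.13, -0.161, 0.025]
contact_force: [-2.3, 1.7, 6.5]
grip_width: 0.0132
clock: 14.45
tcp_pos: [0.5112, -0.2114, 0.0982]
orientation: [-3.131, -0.161, 0.026]
contact_force: [-1.0, 0.9, 6.3]
grip_width: 0.0131
clock: 14.78
tcp_pos: [0.5112, -0.2114, 0.0982]
orientation: [-3.132, -0.161, 0.027]
contact_force: [-3.3, 1.3, 7.0]
grip_width: 0.0127
clock: 15.12
tcp_pos: [0.5112, -0.2114, 0.0982]
orientation: [-3.133, -0.161, 0.028]
contact_force: [-1.6, 1.5, 7.4]
grip_width: 0.013
t15.12 tcp [ 0.5112 -0.2114  0.0982] yaw 0.1026 tilt xy [-0.0179  0.0035] F [-1.65  1.45  7.42] M [0.51 0.64 0.02] w 0.013 j [ 0.75  0.52 -0.6   1.92  0.39  0.84  0.04]
```

View pics/i2.png

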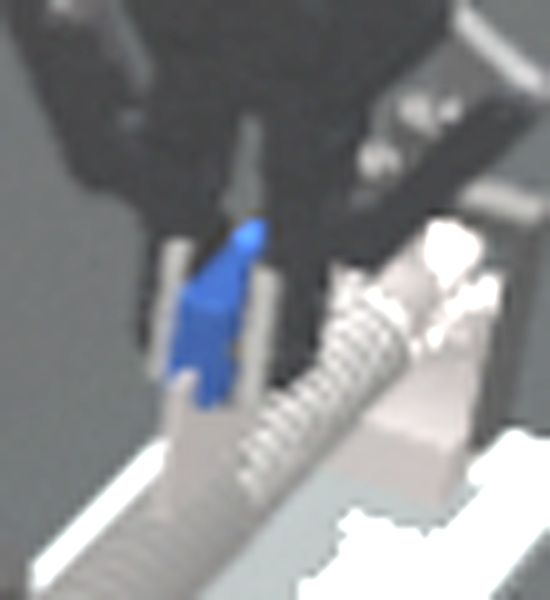

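The leaf was pressed at 6.3-7.7 N for 2 s at constant depth. The picture shows it upright on the spindle, with its blade corner at about (165,490). Now I'll lift it and take it back to the recorded grasp pose.

```bash
python3 -m pendant '0 0 -0.3 0; 0 0 -0.5 0; 0 0 -1 0; 0 0 -2 0; 0 0 -3 0; 0 0 -2 0; 0 0 0 0'; python3 plan.py 0.5464 0.2964 0.19 0.096
```

```text
clock: 15.8
tcp_pos: [0.5119, -0.2128, 0.1904]
orientation: [-3.132, -0.16, 0.032]
contact_force: [-0.1, -0.2, -0.5]
grip_width: 0.0131
t15.80 tcp [ 0.5119 -0.2128  0.1904] yaw 0.1023 tilt xy [-0.0204  0.004 ] F [-0.11 -0.22 -0.51] M [-0.03 -0.11  0.04] w 0.0131 j [ 0.8   0.41 -0.66  1.84  0.29  1.01  0.12]
shift cm [  8.634 -50.303   0.177] turn deg (tool z down) 0.36
```

```bash
python3 -m pendant '0.6 -2 0 0; 0.6 -3.8 0 0; 0.6 -3.9 0 0; 0.6 -3.9 0 0; 0.6 -3.9 0 0; 0.6 -3.9 0 0; 0.6 -3.9 0 0; 0.6 -3.9 0 0'; python3 plan.py 0.5464 0.2964 0.19 0.096
```

```text
clock: 16.47
tcp_pos: [0.5337, 0.0772, 0.1906]
orientation: [3.135, 0.118, -0.025]
contact_force: [0.4, 0.8, -0.3]
grip_width: 0.0129
t16.47 tcp [0.5337 0.0772 0.1906] yaw 0.0755 tilt xy [-0.016  -0.0051] F [ 0.4   0.83 -0.31] M [ 0.06 -0.07  0.02] w 0.0129 j [ 0.33  0.4  -0.74  1.87  0.32  1.01 -0.47]
shift cm [  2.92  -21.762  -0.076] turn deg (tool z down) -1.17
```

```bash
python3 -m pendant '0.4 -3.9 0 -0.6; 0.4 -3.9 0 -0.6; 0.4 -3.9 0 0; 0.5 -3.9 0 0; 0.4 -3 0 0; 0.3 -1.5 0 0; 0 0 0 0; 0 0 0 0'; python3 plan.py 0.5464 0.2964 0.08 0.096
```

```text
clock: 17.13
tcp_pos: [0.5345, 0.2998, 0.1877]
orientation: [-3.136, -0.172, 0.027]
contact_force: [0.4, -0.2, -1.2]
grip_width: 0.013
t17.13 tcp [0.5345 0.2998 0.1877] yaw 0.1097 tilt xy [-0.0175 -0.0001] F [ 0.37 -0.18 -1.19] M [-0.05 -0.02 -0.01] w 0.013 j [-0.06  0.53 -0.75  1.7   0.39  1.08 -0.83]
shift cm [ 1.331  0.483 10.745] turn deg (tool z down) 0.78
```

```bash
python3 -m pendant '1.2 0.4 2 0.7; 0 0 2 0; 0 0 2 0; 0 0 2 0; 0 0 1.8 0; 0 0 0 0; 0 0 0 0'; python3 plan.py 0.5464 0.2964 0.06 0.096
```

```text
clock: 17.72
tcp_pos: [0.5492, 0.2849, 0.0856]
orientation: [3.133, 0.135, -0.024]
contact_force: [-1.1, 1.1, -1.2]
grip_width: 0.0133
t17.72 tcp [0.5492 0.2849 0.0856] yaw 0.0859 tilt xy [-0.0151 -0.0066] F [-1.08  1.09 -1.21] M [-0.   -0.03  0.04] w 0.0133 j [-0.09  0.66 -0.68  1.76  0.49  0.92 -0.9 ]
shift cm [-0.144 -1.18   2.553] turn deg (tool z down) -0.58
```

```bash
python3 -m pendant '-0.15 -0.6 0 -0.6; 0 -0.5 0.5 0; 0 -0.1 0.5 0; 0 0 0 0; 0 0 0 0'; python3 plan.py 0.5464 0.2964 0.06 0.096
```

```text
clock: 18.13
tcp_pos: [0.5489, 0.2967, 0.0787]
orientation: [3.134, 0.148, -0.016]
contact_force: [-0.2, -0.0, -0.8]
grip_width: 0.0132
t18.13 tcp [0.5489 0.2967 0.0787] yaw 0.0943 tilt xy [-0.0101 -0.005 ] F [-0.24 -0.05 -0.76] M [-0.02 -0.04  0.04] w 0.0132 j [-0.11  0.67 -0.67  1.76  0.51  0.91 -0.91]
shift cm [-2.290e-01  1.000e-03  1.877e+00] turn deg (tool z down) -0.1
```

```bash
python3 -m pendant '-0.25 0 0 0; 0 0 0 0'; python3 -m pendant '0 0 0.5 0; 0 0 0.5 0; 0 0 0.3 0; 0 0 0 0'; python3 plan.py 0.5464 0.2964 0.06 0.096; python3 - <<'E'
from h import *
b=grab('side','side6')['color']
c=cv2.resize(b[300:380,220:310],None,fx=7,fy=7,interpolation=cv2.INTER_CUBIC)
cv2.imwrite('pics/j2.png',c[:,:,::-1])
E
```

```text
clock: 18.3
tcp_pos: [0.5464, 0.2972, 0.0795]
orientation: [3.134, 0.149, -0.015]
contact_force: [-0.3, 0.1, -1.1]
grip_width: 0.0132
clock: 18.63
tcp_pos: [0.5464, 0.2971, 0.0658]
orientation: [3.134, 0.149, -0.013]
contact_force: [1.1, 0.1, -0.7]
grip_width: 0.013
t18.63 tcp [0.5464 0.2971 0.0658] yaw 0.0949 tilt xy [-0.008  -0.0041] F [ 1.08  0.06 -0.69] M [-0.02  0.01  0.  ] w 0.013 j [-0.12  0.68 -0.66  1.77  0.52  0.88 -0.93]
shift cm [-0.005  0.069  0.582] turn deg (tool z down) -0.06
```

View pics/j2.png

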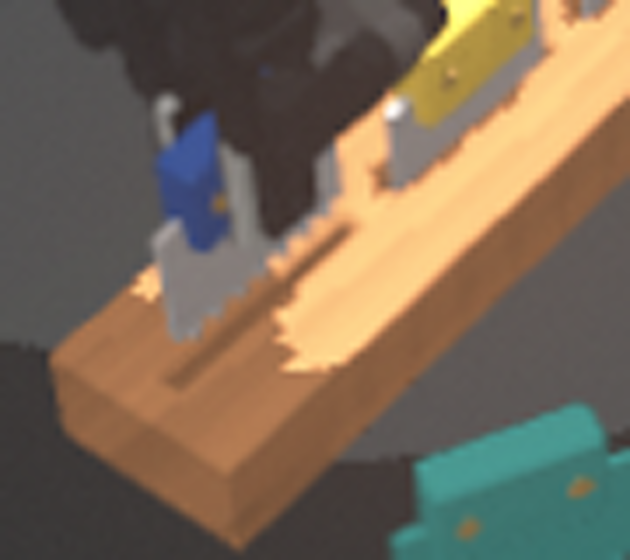

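The blade's lower corner is at (180,340), above the slot end at (175,385), so it is in line. I'll lower it in small steps.

```bash
python3 -m pendant '0 0.05 0.3 0; 0 0 0.3 0'; python3 -m pendant '0 0 0.15 0; 0 0 0.15 0';  python3 -m pendant '0 0 0.15 0; 0 0 0.15 0'; python3 -m pendant '0 0 0.15 0; 0 0 0.15 0'; python3 plan.py 0.5464 0.2964 0.0407 0.096
```

```text
clock: 18.85
tcp_pos: [0.5468, 0.2968, 0.06]
orientation: [3.135, 0.149, -0.012]
contact_force: [-0.2, 0.1, -1.2]
grip_width: 0.0132
clock: 19.02
tcp_pos: [0.5467, 0.2966, 0.0563]
orientation: [3.135, 0.148, -0.013]
contact_force: [-0.2, 0.0, -0.1]
grip_width: 0.013
clock: 19.18
tcp_pos: [0.5467, 0.2965, 0.0528]
orientation: [3.135, 0.148, -0.013]
contact_force: [0.2, 0.0, -1.0]
grip_width: 0.0131
clock: 19.35
tcp_pos: [0.5468, 0.2965, 0.0496]
orientation: [3.135, 0.148, -0.013]
contact_force: [0.4, 0.5, -0.4]
grip_width: 0.0132
t19.35 tcp [0.5468 0.2965 0.0496] yaw 0.0945 tilt xy [-0.0078 -0.0038] F [ 0.44  0.54 -0.36] M [-0.03 -0.02 -0.04] w 0.0132 j [-0.13  0.7  -0.65  1.78  0.54  0.86 -0.94]
shift cm [-0.029  0.007  0.888] turn deg (tool z down) -0.09
```

It's in the slot with no force. I'll lower it the rest of the way.

```bash
python3 -m pendant '-0.02 0 0.15 0; 0 0 0.15 0; 0 0 0.15 0'; python3 -m pendant '0 0 0.15 0; 0 0 0.15 0';  python3 -m pendant '0 0 0.05 0'; python3 -m pendant '0 0 0.05 0';python3 -m pendant '0 0 0.03 0'; python3 plan.py 0.5464 0.2964 0.0407 0.096
```

```text
clock: 19.6
tcp_pos: [0.5465, 0.2966, 0.0447]
orientation: [3.135, 0.148, -0.012]
contact_force: [0.2, -0.3, -1.9]
grip_width: 0.013
clock: 19.77
tcp_pos: [0.5465, 0.2966, 0.0414]
orientation: [3.135, 0.148, -0.012]
contact_force: [-0.0, -0.1, -1.3]
grip_width: 0.0136
clock: 19.85
tcp_pos: [0.5464, 0.2965, 0.0406]
orientation: [3.135, 0.148, -0.013]
contact_force: [-0.6, -1.2, 0.3]
grip_width: 0.0127
clock: 19.93
tcp_pos: [0.5465, 0.2966, 0.0403]
orientation: [3.135, 0.148, -0.012]
contact_force: [-0.7, -1.6, 6.4]
grip_width: 0.0128
clock: 20.02
tcp_pos: [0.5465, 0.2966, 0.0404]
orientation: [3.134, 0.148, -0.012]
contact_force: [-1.9, -1.4, 4.4]
grip_width: 0.013
t20.02 tcp [0.5465 0.2966 0.0404] yaw 0.0945 tilt xy [-0.0076 -0.0042] F [-1.87 -1.38  4.4 ] M [-0.2   0.35 -0.  ] w 0.013 j [-0.14  0.71 -0.64  1.78  0.55  0.84 -0.95]
shift cm [-0.012  0.018 -0.032] turn deg (tool z down) -0.09
```

It bottoms at TCP z=0.0404, against 0.0407 originally, so the leaf did not slip in the grip. That also confirms it was fully home: 53.8 mm above the axis. Release.

```bash
python3 -m pendant '0 0 0 0; 0 0 0 0; 0 0 0 0; 0 0 0 0; 0 0 0 0; 0 0 0 0; 0 0 0 0; 0 0 0 0' 0 20; python3 -m pendant '0 0 -0.5 0; 0 0 -1 0; 0 0 -2 0; 0 0 -3 0; 0 0 -3 0; 0 0 -3 0; 0 0 -2 0; 0 0 0 0'; python3 -m pendant '0 3 0 0; 0 3.5 0 0; 0 3.5 0 0; 0 3.5 0 0; 0 3.5 0 0; 0 3.5 0 0; 0 3 0 0; 0 0 0 0'; python3 plan.py; python3 - <<'E'
from h import *
b=grab('side','side7')['color'];a=grab('top','top7')['color']
c=cv2.resize(b[260:375,225:345],None,fx=5,fy=5,interpolation=cv2.INTER_CUBIC)
cv2.imwrite('pics/k2.png',c[:,:,::-1]);cv2.imwrite('pics/k1.png',a[:,:,::-1])
E
```

```text
clock: 20.68
tcp_pos: [0.547, 0.2971, 0.0406]
orientation: [3.135, 0.148, -0.01]
contact_force: [0.1, 0.2, -0.4]
grip_width: 0.0857
clock: 21.35
tcp_pos: [0.5464, 0.2978, 0.1954]
orientation: [3.135, 0.152, -0.015]
contact_force: [1.2, 1.1, 0.9]
grip_width: 0.0857
clock: 22.02
tcp_pos: [0.5689, 0.059, 0.1994]
orientation: [-3.136, -0.166, 0.007]
contact_force: [-0.2, -0.7, -0.1]
grip_width: 0.0852
t22.02 tcp [0.5689 0.059  0.1994] yaw 0.106 tilt xy [-0.0042  0.0012] F [-0.22 -0.73 -0.11] M [-0.04 -0.02 -0.02] w 0.0852 j [ 0.36  0.44 -0.74  1.8   0.34  1.04 -0.4 ]
```

View pics/k2.png

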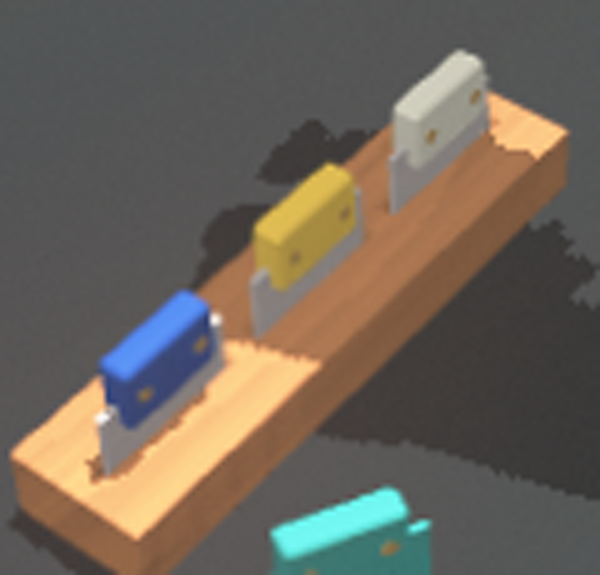

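View pics/k1.png

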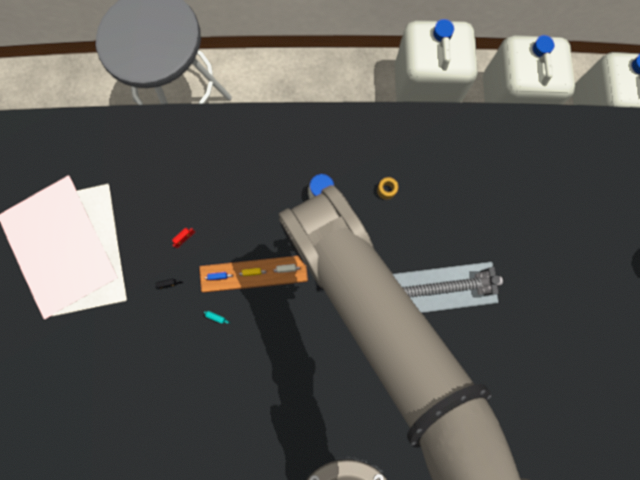

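The blue leaf stands in its slot at side-crop (152,360), the same as at the start. Yellow, white, the jar (321,187) and the nut (388,187) haven't moved. The arm is clear, so I'm handing in.

```bash
python3 -m pendant '0 0 0 0; 0 0 0 0; 0 0 0 0; 0 0 0 0'; python3 -c "
from bench import r; print(r.hand_in())"
```

```text
clock: 22.45
tcp_pos: [0.567, 0.0713, 0.2005]
orientation: [-3.128, -0.187, 0.005]
contact_force: [-0.2, 1.1, -0.6]
grip_width: 0.0855
the job is handed in; nothing more can be done
None
```

I gauged the spindle thread with the blue leaf, put it back in its own slot and handed the job in at 22.5 s of the 69 s allowed. `hand_in` gives no verdict.

- **Seating:** The teeth held the leaf captive when I nudged it along the spindle. By arm position the grip centre was 53.8 mm above the spindle axis, against 54 mm for fully home.
- **Pressing:** I pressed for about 2 s. The wrist's vertical force read 6.3–7.7 N, and the highest reading while feeling it in was 9.0 N. Forces were only read every few rows, so a short peak between readings would not show.
- **Return:** The leaf bottomed in the slot within 0.3 mm of its original height. The last pictures show it upright where it started, let go, with the arm clear. The other leaves, the jar and the nut look unmoved.
- **Less certain:** About 1–3 N of sideways force remained during the press. The tool's tilt along the spindle drifted by about 0.013 rad between picking the leaf up and the end of the press. The top camera put the leaf about 1 mm off the axis, within the 4 mm allowed. At the rack the first two camera fits disagreed, because I had used a corner hidden by a leaf. Leaving that corner out settled it.

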